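Put a custard cup to warm and set the recessed thermostat

TASK

Stand the single filled custard cup from the worktop upright in the middle of the warmer's round plate and let go of it. Then reach into the round recess in the warmer's sloping front and turn the dial up until its white pointer line points at the one long mark, straight up the slope. Leave the flour shaker and the stack of empty cups where they are.

Things in the scene. Friction and masses are not known exactly. Their poses are not given: they have to be found in the camera images.
- warmer: Fixed bare-aluminium countertop warmer, 245 mm deep (x), 136 wide (y), 100 high. Origin: on the worktop under its middle; +x to its back, +z up. Rear (x -30 to +120 mm): flat-topped box with the round plate on it. Front: a panel sloping 35 degrees from level, falling towards -x (robot's side); outward normal (-0.574, 0, 0.819) in this frame.
- plate_mid (a point): Centre of the top face of the round steel warming plate (112 mm across, flat, no rim, 4 mm above the housing), 104 mm above the worktop; axes as warmer.
- panel_mid (a point): Centre of the sloping panel's face, in the mouth of the round recess (84 mm wide, 26 deep square to the face) that holds the dial; 67 mm above the worktop; axes as warmer. Seven black marks, 45 degrees apart, are printed on the face round the recess: six short thin ones and one long broad one (11 x 4 mm) straight up the slope.
- dial_grip (a point): On the dial's axis, half-way up its bar grip, 13 mm below the panel face. z: along the axis, out of the recess (35 degrees from vertical). x: along the bar to its pointer end, turns with the dial. Black bar 40 mm long (x), 13 wide (y), 18 high, its top 4 mm below the face, on a skirt 48 mm across whose top is 22 mm below the face; a white line runs from middle to pointer end.
- dial (a joint): Dial angle, rad: 0 with the pointer 135 degrees anticlockwise of straight up the slope (seen facing the panel), growing clockwise, to 4.71. The long mark is at 2.356. It starts between 0.9 and 1.7, turns with light even friction (about 0.04 N m), no spring or clicks, and stays where it is left.
- custard_cup_mid (a point): Centre, half-way up, of the one filled custard cup: a loose pleated paper cup, 42 mm high, 58 mm across at the rim and a little narrower at the foot, about 75 g, upright on the worktop; this point is 21 mm above its underside; z up. It stands left or right of the warmer.
- custard_cup: The same cup; origin at the centre of its underside.
- flour_shaker: Loose steel flour shaker with a domed cap, 69 mm across, 106 high; origin at the centre of its underside. A bystander.
- cup_sleeve: Loose stack of empty paper cups, 60 mm across, 86 high; origin at the centre of its underside. A bystander.
Things that resemble listed ones, but are neither listed nor needed, are in the scene too. What is shaped like the custard_cup but blue or green is not meant.

How it is judged:
By the outcome, as a careful person would: the job done as asked, in the order asked, and still so for the second after the job is handed in, with the robot touching nothing.
It also fails if it takes over 54 s, if anything falls off the work surface, if the arm or the gripper's body presses on something with over 40 N, if the wrist force passes 120 N, or if a joint passes its speed limit or range.

ROBOT

A 6-joint arm with a two-finger parallel gripper is mounted at the origin on a cart in front of the work surface, level with it; the furniture and walls round the work are solid. World frame = base frame: x ahead of the robot, y to its left, z up, the work surface at z = 0. Lengths are in m, angles in rad, forces in N, time in s.
With the tool pointing down it reaches from about 0.3 to 0.775 m from the base axis. Payload 14.6 kg.
Tool frame: the origin (TCP) lies at the very end of the fingers, on their centre line; the grasp point (between the pads) lies 19 mm behind it; z points along the fingers, y is the line along which they close (so a half turn about z gives the same grasp; the last joint's range is limited). The gripper opens to 94 mm and grips with 3 to 60 N. Pads are 16 mm wide; open, the fingers measure 119 mm over their backs; the gripper's body (75 mm by 177 mm) begins 78 mm behind the grasp point.
Start: joints at [1.229, 0.3, 1.521, -0, 1.321, -0.067], TCP at [0.149, 0.529, 0.183] pointing down, gripper open.
Joint ranges: [-3.03, 3.03], [-0.79, 2.21], [0.23, 2.52], [-1.04, 4.18], [0, 3.07], [-2.55, 2.55]. Speed limits (rad/s): [2.22, 2.22, 2.57, 3.14, 3.14, 3.14].

INTERFACE

Orientations are given as [roll, pitch, yaw] about the fixed x, y, z axes, in that order (R = Rz(yaw) Ry(pitch) Rx(roll)).
In Python, from station import ctrl gives the robot as it stands.
- The arm moves only by the tool move_arm, never from a script. Its argument "increments" is a list of rows, each a list of 7 numbers: the opening, from 0 (shut) to 1 (fully open), then the shift along the tool's x, y, z in units of 50 mm (1.0 is 50 mm), then the turn, a rotation vector about the tool's x, y, z in rad. In form: [[claw, tx, ty, tz, rx, ry, rz], ...]. A call has 1 to 20 rows; each row shifts and turns the commanded pose from where the row before left it, along the tool's axes as they then stand; what a row does not reach is not made up. A row lasts 1/10 s, in which the tool goes at most 50 mm and 8.59 degrees, less where a joint would pass 70% of its speed; a pose out of reach is approached as far as the arm can. A call is refused whole if a number of a shift passes 1 or a number of a turn 0.15, either way. A call with a gripper value outside its range is refused whole. The fingers move at their own pace and stop on an object; "force" is the grip in N (left out, the last holds). Time passes only in rows, so rows that do not move let the fingers close. It gives the time, the measured TCP pose, the force, the opening and the grip force at its end, in the units of the state.
- ctrl.get_obs(): the state, without advancing time (a new reading comes with each control period).
- ctrl.camera(name): name is "scene" or "top" or "wrist"; returns a dict with "color" (400x640x3 uint8, blue, green, red), "K" (3x3 intrinsics, pixels), "distortion" ([k1, k2, p1, p2, k3] as OpenCV has them; the pictures are not rectified), "pose" (4x4, takes a point from camera to world coordinates); the wrist camera has in their place "tool_from_camera" (4x4, takes a point from camera to tool coordinates, whose origin is the TCP and whose axes are the flange's). Camera axes: x right, y down, z forward; pixel columns grow to the right and rows downward; lengths in m; the calibration is good to about 2 mm. A picture is of the moment at which its call begins: read the wrist's pose just before it. There is no depth.
- ctrl.hand_in(): hands the job in; it is judged then, once.
Trained networks look in a picture, given as the dict that the camera call returned (one of the last four; its "shot" number tells which), for a name from the list of things; names that differ only in an ending like _2 or _b are one class to them, and where a whole thing is asked for, a point or a joint stands for the part that bears it (a point fixed in the world has none). Each returns a list of dicts, best first, with "conf" (0 to 1); they miss things now and then, are a little off and sometimes report something else, mostly with a low value. They report only what shows in the picture. A call takes as long as a camera call. They do not tell look-alikes from the thing itself.
- ctrl.cut_out(name, picture): "mask" (400x640 bool, what is visible of it) and "centre" ([row, column] in pixels, amid what is visible of it).
The state is a dict: "time_s": time; "qpos": joint angles; "joint_vel": joint speeds; "tau": joint torques, N m; "ee_pos": TCP position; "eef_rot": TCP orientation; "force": force on the tool from outside, world axes, zero at the start; "moment": the same for the moment, N m; "grip_width": finger opening in m; "grip_force": force on a finger pad.
Only numpy, scipy, OpenCV 4.12 (cv2) and the standard library are available. Lean on these libraries where they do the work, as an engineer would, in place of code of your own. Each camera call takes 0.05 s, during which the arm holds its last target. There are 200 camera calls.

## Working session

There is one attempt and no reset: what is moved stays moved. The work goes in short steps, Python scripts to look and compute and a tool call to move; the robot and the scene stay as the last step left them, time stands still between calls to the robot, and variables do not carry over. Pictures are saved under pics/ and viewed, at most 10 in all, crops included, and the job is handed in when it is done.

Besides the shell and the picture viewer there is one more tool, called after "Call:" as name(argument=value, ...), one argument or row to a line, values as JSON. move_arm: Moves the arm, as the interface text tells. Its arguments: {"type":"object","properties":{"increments":{"type":"array","items":{"type":"array","items":{"type":"number"}}},"force":{"type":"number"}},"required":["increments"]}

```bash
mkdir -p pics; ls; cat > h.py <<'E'
import numpy as np, cv2
from scipy.spatial.transform import Rotation as R
from station import ctrl
def pose():
    o=ctrl.get_obs(); T=np.eye(4); T[:3,:3]=R.from_euler('xyz',o['eef_rot']).as_matrix(); T[:3,3]=o['ee_pos']; return T,o
def shot(name,save=None):
    T,o=pose(); p=ctrl.camera(name)
    p['W']=T@p['tool_from_camera'] if name=='wrist' else np.array(p['pose'])
    if save: cv2.imwrite('pics/%s.png'%save,p['color'])
    return p
def ray(p,uv):
    n=cv2.undistortPoints(np.array([[uv]],float),np.array(p['K']),np.array(p['distortion']))[0,0]
    d=p['W'][:3,:3]@np.array([n[0],n[1],1]); return p['W'][:3,3],d
def onplane(p,uv,z):
    c,d=ray(p,uv); return c+d*(z-c[2])/d[2]
def proj(p,X):
    M=np.linalg.inv(p['W']); r=cv2.Rodrigues(M[:3,:3])[0]
    return cv2.projectPoints(np.array(X,float).reshape(-1,3),r,M[:3,3],np.array(p['K']),np.array(p['distortion']))[0].reshape(-1,2)
E
python3 - <<'E'
from h import *
np.set_printoptions(precision=3,suppress=True)
for n in('scene','top'):
    p=shot(n,n+'0'); print(n,p['W'])
    for t,z in(('custard_cup',.03),('warmer',.1),('dial_grip',.06),('flour_shaker',.05),('cup_sleeve',.043)):
        for d in ctrl.cut_out(t,p)[:3]:
            r,c=d['centre']; print(t,round(d['conf'],2),np.round([c,r]),onplane(p,(c,r),z),d['mask'].sum())
a=cv2.imread('pics/scene0.png');b=cv2.imread('pics/top0.png')
E
```

```text
pics
scene [[ 0.595 -0.494  0.634 -0.318]
 [-0.804 -0.356  0.477 -0.601]
 [-0.01  -0.793 -0.609  0.852]
 [ 0.     0.     0.     1.   ]]
custard_cup 0.95 [234. 219.] [0.355 0.176 0.03 ] 409
custard_cup 0.81 [207. 180.] [0.437 0.365 0.03 ] 281
custard_cup 0.67 [241. 188.] [0.465 0.258 0.03 ] 337
warmer 0.8 [346. 209.] [ 0.485 -0.085  0.1  ] 4803
dial_grip 0.81 [338. 225.] [ 0.464 -0.078  0.06 ] 300
dial_grip 0.4 [346. 211.] [ 0.52  -0.062  0.06 ] 4677
flour_shaker 0.78 [415. 248.] [ 0.509 -0.268  0.05 ] 1199
flour_shaker 0.35 [266. 154.] [0.62  0.298 0.05 ] 516
cup_sleeve 0.68 [264. 152.] [0.635 0.319 0.043] 517
cup_sleeve 0.66 [344. 209.] [ 0.541 -0.043  0.043] 4702
top [[ 0.009 -0.994  0.11   0.406]
 [-1.    -0.006  0.02   0.015]
 [-0.019 -0.11  -0.994  1.06 ]
 [ 0.     0.     0.     1.   ]]
custard_cup 0.78 [182. 232.] [0.436 0.381 0.03 ] 362
custard_cup 0.71 [224. 228.] [0.448 0.269 0.03 ] 381
custard_cup 0.65 [252. 261.] [0.362 0.193 0.03 ] 419
warmer 0.71 [347. 196.] [ 0.526 -0.05   0.1  ] 5389
dial_grip 0.75 [352. 221.] [ 0.467 -0.065  0.06 ] 217
flour_shaker 0.67 [431. 206.] [ 0.506 -0.271  0.05 ] 783
cup_sleeve 0.67 [210. 164.] [0.618 0.308 0.043] 534
```

View pics/top0.png

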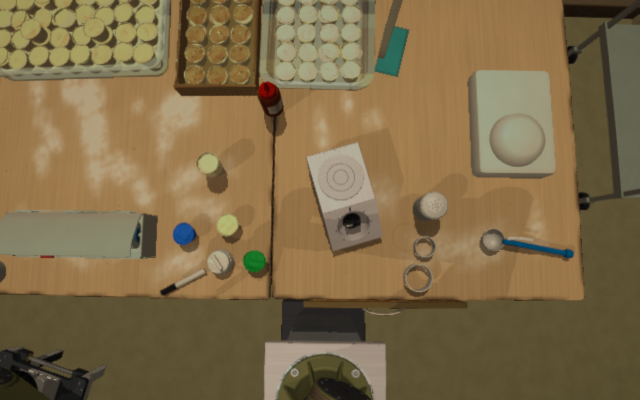

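View pics/scene0.png

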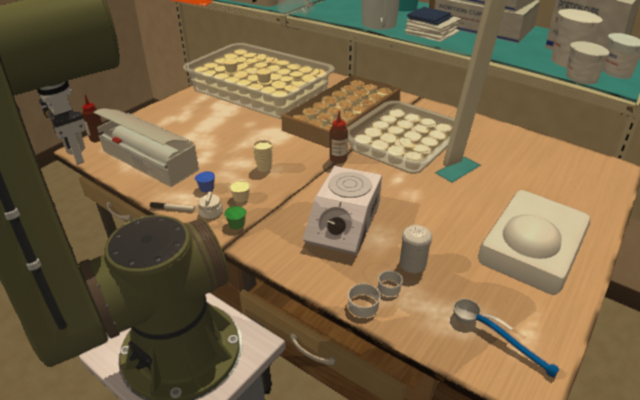

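The top view shows the yellow filled cup at (228,226), with look-alikes in blue (184,233) and green (255,261). A white pot with something sticking out is at (219,262), the empty stack at (208,165), and the warmer at (345,195) is yawed a little. I'll zoom in on both and get the wrist state.

```bash
python3 - <<'E'
from h import *
np.set_printoptions(precision=3,suppress=True)
a=cv2.imread('pics/top0.png')[130:290,160:400];b=cv2.imread('pics/scene0.png')[140:270,180:380]
cv2.imwrite('pics/z.png',np.vstack([cv2.resize(a,(450,300),interpolation=cv2.INTER_CUBIC),cv2.resize(b,(450,292),interpolation=cv2.INTER_CUBIC)]))
T,o=pose();print(T,o['grip_width'])
p=shot('wrist');print(p['tool_from_camera'],p['K'])
E
```

```text
[[-0.962  0.271  0.     0.149]
 [ 0.271  0.962 -0.     0.529]
 [-0.    -0.    -1.     0.183]
 [ 0.     0.     0.     1.   ]] 0.09384513199000465
[[ 0.001 -0.965 -0.264  0.077]
 [ 1.     0.001  0.001 -0.001]
 [-0.001 -0.264  0.965 -0.203]
 [ 0.     0.     0.     1.   ]] [[311.032   0.    322.308]
 [  0.    311.032 200.4  ]
 [  0.      0.      1.   ]]
```

View pics/z.png

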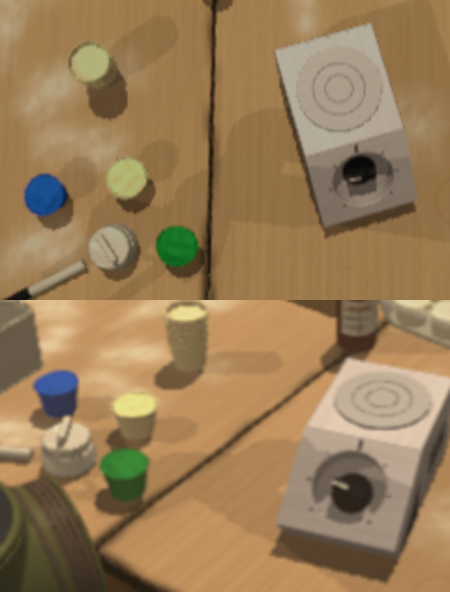

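The yellow cup is the target; the white object is a kitchen timer. Moving above the cup.

Call:
move_arm(
  increments=[
    [1,-0.6,-0.34,-0.3,0,0,0],
    [1,-0.6,-0.34,-0.3,0,0,0],
    [1,-0.6,-0.34,0,0,0,0],
    [1,-0.6,-0.34,0,0,0,0],
    [1,-0.6,-0.34,0,0,0,0],
    [1,-0.6,-0.34,0,0,0,0],
    [1,-0.6,-0.34,0,0,0,0],
    [1,-0.6,-0.34,0,0,0,0],
    [1,-0.6,-0.34,0,0,0,0],
    [1,-0.6,-0.34,0,0,0,0],
    [1,-0.6,-0.34,0,0,0,0],
    [1,0,0,0,0,0,0],
    [1,0,0,0,0,0,0],
    [1,0,0,0,0,0,0],
  ],
)

```text
time_s: 2.05
ee_pos: [0.4156, 0.2604, 0.2127]
eef_rot: [3.141, -0.0, 2.867]
force: [-0.2, -0.4, 0.8]
grip_width: 0.0939
grip_force: 0.0
```

```bash
cat > c.py <<'E'
from h import *
np.set_printoptions(precision=3,suppress=True)
p=shot('wrist','w1');T,o=pose();print(T,o['time_s'],o['force'])
for d in ctrl.cut_out('custard_cup',p):
    m=d['mask'].astype(np.uint8); col=p['color'][d['mask']].mean(0)
    cs=max(cv2.findContours(m,0,1)[0],key=cv2.contourArea)[:,0]
    (u,v),r=cv2.minEnclosingCircle(cs)
    # fit: silhouette of rim(29mm @42) and foot(25mm @0) hull
    from scipy.optimize import least_squares
    a=np.linspace(0,2*np.pi,40)
    hull=cv2.convexHull(cs)
    def f(q):
        X=np.vstack([np.c_[q[0]+rr*np.cos(a),q[1]+rr*np.sin(a),0*a+z] for rr,z in((.029,.042),(q[2],0))])
        h=cv2.convexHull(proj(p,X).astype(np.float32))
        return [cv2.pointPolygonTest(h,(float(x),float(y)),True) for x,y in hull[:,0]]
    g=onplane(p,(u,v),.025)
    s=least_squares(f,[g[0],g[1],.024],x_scale=.01,loss='soft_l1',diff_step=1e-3)
    print(round(d['conf'],2),col,np.round([u,v,r]),g,s.x,np.sqrt(np.mean(np.square(f(s.x)))))
    x,y=s.x[:2]; dw=np.array([x,y,.007])-T[:3,3]; print('   tool units',T[:3,:3].T@dw/.05)
E
python3 c.py
```

```text
[[-0.963  0.27   0.     0.416]
 [ 0.27   0.963  0.     0.261]
 [-0.     0.    -1.     0.213]
 [ 0.     0.     0.     1.   ]] 2.1 [0.191 0.124 0.288]
0.88 [119.698  68.589  42.143] [416. 168.  26.] [0.434 0.377 0.025] [0.431 0.374 0.022] 0.6130993404033882
   tool units [0.307 2.262 4.115]
0.67 [110.838 174.8   179.146] [330. 212.  23.] [0.461 0.257 0.025] [0.457 0.258 0.022] 0.3923215690860539
   tool units [-0.811  0.175  4.115]
0.58 [ 46.671 112.82   42.755] [251. 156.  25.] [0.364 0.182 0.025] [0.363 0.186 0.021] 0.4290047247702894
   tool units [ 0.599 -1.724  4.115]
```

View pics/w1.png

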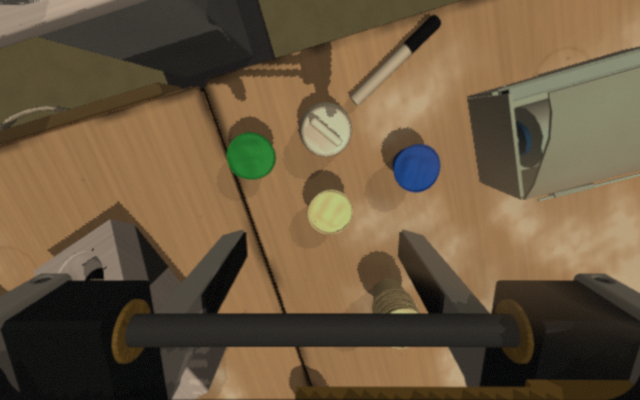

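The wrist view shows the yellow cup at (330,212), clear of the fingers. It fits a 29 mm rim at (0.457, 0.258). Descending and gripping gently.

Call:
move_arm(
  increments=[
    [1,-0.4,0.09,0.3,0,0,0],
    [1,-0.41,0.09,0.3,0,0,0],
    [1,0,0,0.6,0,0,0],
    [1,0,0,0.6,0,0,0],
    [1,0,0,0.6,0,0,0],
    [1,0,0,0.6,0,0,0],
    [1,0,0,0.5,0,0,0],
    [1,0,0,0.3,0,0,0],
    [1,0,0,0.2,0,0,0],
    [1,0,0,0,0,0,0],
    [1,0,0,0,0,0,0],
    [0.7,0,0,0,0,0,0],
    [0.6,0,0,0,0,0,0],
    [0.5,0,0,0,0,0,0],
    [0.4,0,0,0,0,0,0],
    [0.4,0,0,0,0,0,0],
    [0.4,0,0,0,0,0,0],
  ],
  force=6,
)

```text
time_s: 3.85
ee_pos: [0.4576, 0.2576, 0.0128]
eef_rot: [3.141, 0.0, 2.867]
force: [0.8, -0.2, 0.2]
grip_width: 0.0558
grip_force: 6.0
```

```bash
cat > w.py <<'E'
from h import *
from scipy.optimize import least_squares
np.set_printoptions(precision=4,suppress=True)
# warmer pose from top & scene: side silhouette hull
P=[(-.125,0),(.12,0),(.12,.1),(-.03,.1)]
# front: slope 35deg through panel_mid height .067 ; panel from x=-.03,z=.1 falling
e=.1-np.tan(np.radians(35))*.095
P=[(-.125,0),(.12,0),(.12,.1),(-.03,.1),(-.125,e)]
V=np.array([(x,y,z) for x,z in P for y in(-.068,.068)])
V=np.vstack([V,[[.045+.056*np.cos(t),.056*np.sin(t),.104] for t in np.linspace(0,6.28,24)]])
def place(q): c,s=np.cos(q[2]),np.sin(q[2]); return V@np.array([[c,s,0],[-s,c,0],[0,0,1]])+[q[0],q[1],0]
D=[]
for n in('top','scene'):
    p=shot(n)
    for d in ctrl.cut_out('warmer',p)[:1]:
        cs=max(cv2.findContours(d['mask'].astype(np.uint8),0,1)[0],key=cv2.contourArea)
        D.append((p,cv2.convexHull(cs)[:,0],cs[:,0])); print(n,d['conf'],d['mask'].sum())
def f(q,D):
    r=[]
    for p,h,cs in D:
        H=cv2.convexHull(proj(p,place(q)).astype(np.float32))
        r+=[cv2.pointPolygonTest(H,(float(x),float(y)),True) for x,y in cs]
    return r
for DD in(D,D[:1],D[1:]):
    for y0 in(.3,):
        s=least_squares(f,[.53,-.05,y0],x_scale=[.01,.01,.1],loss='soft_l1',diff_step=1e-3,args=(DD,))
        print(s.x,np.sqrt(np.mean(np.square(f(s.x,DD)))))
E
python3 w.py
```

```text
top 0.82 5358
[ 0.53   -0.0465  0.2874] 0.7946469298339758
[ 0.53   -0.0465  0.2874] 0.7946469298339758
[ 0.53 -0.05  0.3 ] nan
  return _methods._mean(a, axis=axis, dtype=dtype,
  ret = ret.dtype.type(ret / rcount)
```

Call:
move_arm(
  increments=[
    [0.4,0,0,-0.15,0,0,0],
    [0.4,0,0,-0.4,0,0,0],
    [0.4,0,0,-0.6,0,0,0],
    [0.4,0,0,-0.6,0,0,0],
    [0.4,0,0,-0.6,0,0,0],
    [0.4,0,0,-0.6,0,0,0],
    [0.4,0,0,-0.6,0,0,0],
    [0.4,-0.3,-0.3,-0.45,0,0,0],
    [0.4,-0.4,-0.6,0,0,0,0],
    [0.4,-0.4,-0.6,0,0,0,0],
    [0.4,-0.4,-0.6,0,0,0,0],
    [0.4,-0.4,-0.6,0,0,0,0],
    [0.4,0,0,0,0,0,0],
    [0.4,0,0,0,0,0,0],
  ],
)

```text
time_s: 5.45
ee_pos: [0.5122, 0.1014, 0.2129]
eef_rot: [3.142, -0.0, 2.865]
force: [-0.6, 0.6, -0.4]
grip_width: 0.0557
grip_force: 6.0
```

```bash
python3 - <<'E'
from h import *
np.set_printoptions(precision=3,suppress=True)
p=shot('wrist','w2');T,o=pose();print(T,o['time_s'],o['grip_width'],o['force'])
for t in('custard_cup','warmer','dial_grip'):
  for d in ctrl.cut_out(t,p)[:2]: print(t,d['conf'],d['centre'],d['mask'].sum())
q=np.array([.53,-.0465,.2874]);c,s=np.cos(q[2]),np.sin(q[2]);Rz=np.array([[c,-s,0],[s,c,0],[0,0,1]])
im=p['color'].copy();a=np.linspace(0,6.283,60)
u=np.array([np.cos(np.radians(35)),0,np.sin(np.radians(35))]);v=np.array([0,1,0]);mid=np.array([-.03-.033/np.tan(np.radians(35)),0,.067])
for X in(np.c_[.045+.056*np.cos(a),.056*np.sin(a),.104+0*a],mid+.042*np.outer(np.cos(a),u)+.042*np.outer(np.sin(a),v)):
    for x in proj(p,X@Rz.T+[q[0],q[1],0]): cv2.circle(im,tuple(np.int32(x)),1,(0,0,255),-1)
cv2.imwrite('pics/w2o.png',im)
E
```

```text
[[-0.962  0.272 -0.     0.512]
 [ 0.272  0.962  0.     0.102]
 [ 0.     0.    -1.     0.213]
 [ 0.     0.     0.     1.   ]] 5.5 0.05532611980102484 [-0.146  0.938 -0.958]
custard_cup 0.98 [243.3, 322.9] 6791
custard_cup 0.94 [29.9, 361.2] 2529
warmer 0.57 [210.3, 196.0] 20375
dial_grip 0.92 [183.1, 176.5] 1043
```

View pics/w2o.png

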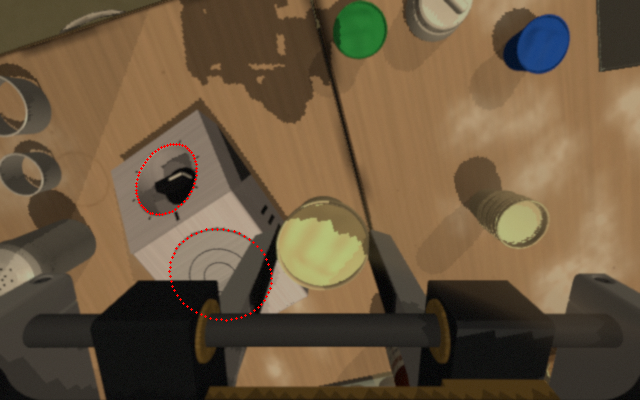

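The cup is held at (322,243), and the predicted plate and recess circles lie close to the real ones. Checking the overlay up close with the box edges drawn.

```bash
cat > ov.py <<'E'
from h import *
A=np.radians(35)
U=np.array([np.cos(A),0,np.sin(A)]);VY=np.array([0,1.,0]);N=np.array([-np.sin(A),0,np.cos(A)])
MID=np.array([-.03-.033/np.tan(A),0,.067]);a=np.linspace(0,6.283,90)
def toW(X,q): c,s=np.cos(q[2]),np.sin(q[2]); return np.asarray(X)@np.array([[c,s,0],[-s,c,0],[0,0,1]])+[q[0],q[1],0]
def model():
    L=[np.c_[.045+r*np.cos(a),r*np.sin(a),.104+0*a] for r in(.056,)]
    L.append(MID+.042*np.outer(np.cos(a),U)+.042*np.outer(np.sin(a),VY))
    e=.1-np.tan(A)*.095
    for x0,z0,x1,z1 in((-.125,e,-.03,.1),(-.03,.1,.12,.1)):
        for y in(-.068,.068): L.append(np.linspace([x0,y,z0],[x1,y,z1],60))
    for x,z in((-.125,e),(-.03,.1),(.12,.1)): L.append(np.linspace([x,-.068,z],[x,.068,z],60))
    L.append(MID+np.outer(np.linspace(.043,.056,10),U))
    return L
def overlay(p,q,box,k,fn):
    x0,y0,x1,y1=box; im=cv2.resize(p['color'][y0:y1,x0:x1],None,fx=k,fy=k,interpolation=cv2.INTER_CUBIC)
    for X in model():
        for x in proj(p,toW(X,q)): cv2.circle(im,tuple(np.int32((x-[x0,y0]+.5)*k)),1,(0,0,255),-1)
    cv2.imwrite(fn,im)
E
python3 - <<'E'
from ov import *
p=shot('wrist'); overlay(p,[.53,-.0465,.2874],(100,90,320,330),2.5,'pics/ov1.png')
E
```

```text
(no output)
```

View pics/ov1.png

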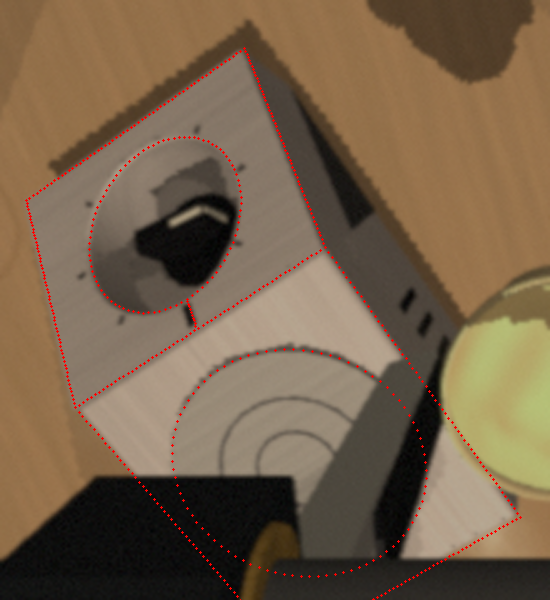

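Pose is within about 1 mm. Now the offset of the cup in the hand, then the move.

```bash
python3 - <<'E'
from ov import *
from scipy.optimize import least_squares
p=shot('wrist');T,o=pose()
d=ctrl.cut_out('custard_cup',p)[0]
cs=max(cv2.findContours(d['mask'].astype(np.uint8),0,1)[0],key=cv2.contourArea)[:,0]
zr=T[2,3]+.0292
def f(q):
    h=proj(p,np.c_[q[0]+q[2]*np.cos(a),q[1]+q[2]*np.sin(a),0*a+zr]).astype(np.float32)
    return [cv2.pointPolygonTest(h,(float(x),float(y)),True) for x,y in cs if y>235]
s=least_squares(f,[T[0,3],T[1,3],.029],x_scale=.01,loss='soft_l1',diff_step=1e-3)
print(s.x,np.std(f(s.x)),'cup in tool',T[:3,:3].T@(np.r_[s.x[:2],T[2,3]]-T[:3,3]))
g=toW([.045,0,.118],[.53,-.0465,.2874]);print(g,T[:3,:3].T@(g-np.r_[s.x[:2],T[2,3]])/.05)
E
```

```text
[0.5121435  0.10252329 0.029     ] nan cup in tool [0. 0. 0.]
[ 0.57315429 -0.03374431  0.118     ] [-1.91111227 -2.29440519  1.89438283]
  ret = _var(a, axis=axis, dtype=dtype, out=out, ddof=ddof,
  arrmean = um.true_divide(arrmean, div, out=arrmean,
  ret = ret.dtype.type(ret / rcount)
```

```bash
python3 - <<'E'
from ov import *
p=shot('wrist');T,o=pose();zr=T[2,3]+.0292
for uv in((323,243.5),(323,197),(323,290),(277,243),(369,243)): print((T[:3,:3].T@(onplane(p,uv,zr)-T[:3,3])).round(4))
E
```

```text
[ 0.0032 -0.0003 -0.0292]
[ 0.0321 -0.0004 -0.0292]
[-0.0282 -0.0003 -0.0292]
[ 0.0035 -0.0279 -0.0292]
[ 0.0036  0.0273 -0.0292]
```

Call:
move_arm(
  increments=[
    [0.4,-0.3,-0.35,0,0,0,0],
    [0.4,-0.45,-0.54,0,0,0,0],
    [0.4,-0.45,-0.54,0,0,0,0],
    [0.4,-0.45,-0.54,0,0,0,0],
    [0.4,-0.3,-0.32,0,0,0,0],
    [0.4,0,0,0.4,0,0,0],
    [0.4,0,0,0.5,0,0,0],
    [0.4,0,0,0.5,0,0,0],
    [0.4,0,0,0.3,0,0,0],
    [0.4,0,0,0.15,0,0,0],
    [0.4,0,0,0.05,0,0,0],
    [0.4,0,0,0,0,0,0],
    [0.4,0,0,0,0,0,0],
  ],
)

```text
time_s: 7.15
ee_pos: [0.5755, -0.0349, 0.1185]
eef_rot: [3.141, 0.001, 2.867]
force: [-0.6, 0.5, 0.0]
grip_width: 0.0557
grip_force: 6.0
```

Call:
move_arm(
  increments=[
    [0.4,0,0,0.025,0,0,0],
    [0.4,0,0,0,0,0,0],
    [0.7,0,0,0,0,0,0],
    [0.85,0,0,0,0,0,0],
    [1,0,0,0,0,0,0],
    [1,0,0,0,0,0,0],
    [1,0,0,0,0,0,0],
    [1,0,0,-0.2,0,0,0],
    [1,0,0,-0.4,0,0,0],
    [1,0,0,-0.6,0,0,0],
    [1,0,0,-0.6,0,0,0],
    [1,0,0,-0.5,0,0,0],
    [1,0,0,0,0,0,0],
    [1,0,0,0,0,0,0],
  ],
)

```text
time_s: 8.55
ee_pos: [0.5751, -0.0349, 0.2318]
eef_rot: [3.141, 0.001, 2.867]
force: [-0.1, -0.4, -0.8]
grip_width: 0.0934
grip_force: 0.0
```

```bash
cat > goal.py <<'E'
from ov import *
np.set_printoptions(precision=3,suppress=True)
Q=[.53,-.0465,.2874]
Rw=R.from_euler('z',Q[2]).as_matrix()
def goal(n,rot=0,u=0,y=0):
    "tool axis into panel, TCP at height n over face; rot = turn about tool z from x=downslope"
    B=Rw@np.c_[-U,VY,-N]@R.from_euler('z',rot).as_matrix()
    return B,toW([MID+n*N+u*U+y*VY],Q)[0]
def delta(T,B,g):
    print('shift units',T[:3,:3].T@(g-T[:3,3])/.05,'turn',R.from_matrix(T[:3,:3].T@B).as_rotvec(),'goal',g)
E
python3 - <<'E'
from goal import *
p=shot('top');T,o=pose();print(T[:3,3],o['qpos'],o['time_s'])
for d in ctrl.cut_out('custard_cup',p): 
    r,c=d['centre'];print(d['conf'],onplane(p,(c,r),.135))
p=shot('wrist','w3')
for d in ctrl.cut_out('custard_cup',p)[:1]:
    cs=max(cv2.findContours(d['mask'].astype(np.uint8),0,1)[0],key=cv2.contourArea);(u,v),r=cv2.minEnclosingCircle(cs);print(u,v,r,onplane(p,(u,v),.146),d['conf'])
B,g=goal(.09);delta(T,B,g)
E
```

```text
[ 0.575 -0.035  0.231] [-0.124  0.328  1.373  0.     1.442 -1.42 ] 8.6
0.95 [0.431 0.344 0.135]
0.93 [0.37  0.171 0.135]
0.49 [ 0.596 -0.022  0.135]
322.5938415527344 197.6191864013672 29.90866470336914 [ 0.573 -0.035  0.146] 0.56
shift units [ 2.977 -1.84   1.806] turn [-0.172 -0.595 -0.544] goal [ 0.407 -0.083  0.141]
```

View pics/w3.png

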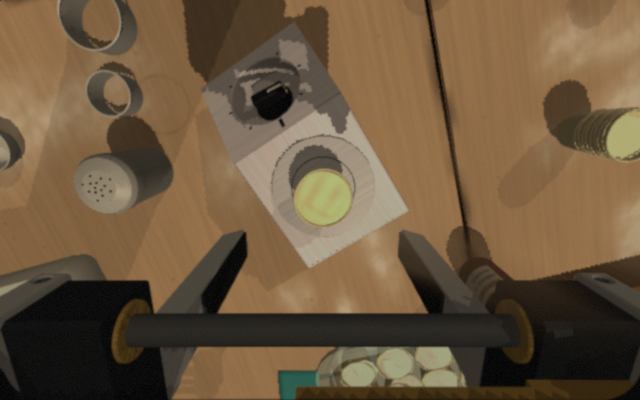

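The cup stands at (322,197) in the wrist view, (0.573, -0.035) in the world, within 1.5 mm of the plate centre. Shifting over the panel.

Call:
move_arm(
  increments=[
    [1,0.4,-0.25,0,0,0,0],
    [1,0.6,-0.37,0,0,0,0],
    [1,0.6,-0.37,0,0,0,0],
    [1,0.6,-0.37,0,0,0,0],
    [1,0.5,-0.3,0,0,0,0],
    [1,0.28,-0.18,0,0,0,0],
    [1,0,0,0,0,0,0],
  ],
)

```text
time_s: 9.45
ee_pos: [0.4056, -0.0833, 0.2314]
eef_rot: [-3.141, 0.0, 2.866]
force: [0.4, 0.3, -0.2]
grip_width: 0.0938
grip_force: 0.0
```

```bash
python3 - <<'E'
from goal import *
T,o=pose();print(T[:3,3])
B,g=goal(.1,np.pi-1.0);delta(T,B,g)
E
```

```text
[ 0.406 -0.083  0.231]
shift units [ 0.081 -0.049  1.65 ] turn [-0.661 -0.147  1.525] goal [ 0.401 -0.085  0.149]
```

Call:
move_arm(
  increments=[
    [1,0,0,0.4,-0.055,-0.0122,0.127],
    [1,0,0,0.4,-0.055,-0.0122,0.127],
    [0.7,0,0,0,-0.055,-0.0122,0.127],
    [0.4,0,0,0,-0.055,-0.0122,0.127],
    [0.4,0,0,0,-0.055,-0.0122,0.127],
    [0.4,0,0,0,-0.055,-0.0122,0.127],
    [0.4,0,0,0,-0.055,-0.0122,0.127],
    [0.4,0,0,0,-0.055,-0.0122,0.127],
    [0.4,0,0,0,-0.055,-0.0122,0.127],
    [0.4,0,0,0,-0.055,-0.0122,0.127],
    [0.4,0,0,0,-0.055,-0.0122,0.127],
    [0.4,0,0,0,-0.055,-0.0122,0.127],
    [0.4,0,0,0,0,0,0],
    [0.4,0,0,0,0,0,0],
    [0.4,0,0,0,0,0,0],
  ],
)

```text
time_s: 10.95
ee_pos: [0.4078, -0.0821, 0.1916]
eef_rot: [2.61, -0.313, 1.379]
force: [0.2, -0.1, 0.1]
grip_width: 0.0376
grip_force: 0.0
```

```bash
cat > dial.py <<'E'
import sys
from goal import *
p=shot('wrist');T,o=pose();print(T[:3,3],o['qpos'],o['time_s'])
delta(T,*goal(.1,np.pi-1.0))
# rectify the bar-top plane (4 mm below face): up-slope is up in the picture, 0.2 mm/px... facing the panel
S=500;m=.06
c=[(-m,m),(-m,-m),(m,-m),(m,m)] # (y_right?, u): facing panel from -x, left=+y
def uv(nn): return proj(p,toW([MID+nn*N+uu*U-r*VY for r,uu in c],Q)).astype(np.float32)
dst=np.float32([(0,0),(0,S),(S,S),(S,0)])
H=cv2.getPerspectiveTransform(uv(-.004),dst)
im=cv2.warpPerspective(p['color'],H,(S,S),flags=cv2.INTER_CUBIC)
H0=cv2.getPerspectiveTransform(uv(0),dst)
cv2.imwrite('pics/%s.png'%sys.argv[1],im if len(sys.argv)<3 else np.hstack([im,cv2.warpPerspective(p['color'],H0,(S,S),flags=cv2.INTER_CUBIC)]))
E
python3 dial.py d1
```

```text
[ 0.408 -0.082  0.192] [-0.617 -0.309  2.233  0.608  0.909 -0.644] 11.0
shift units [-0.334 -0.504  0.618] turn [-0.002 -0.     0.004] goal [ 0.401 -0.085  0.149]
```

View pics/d1.png

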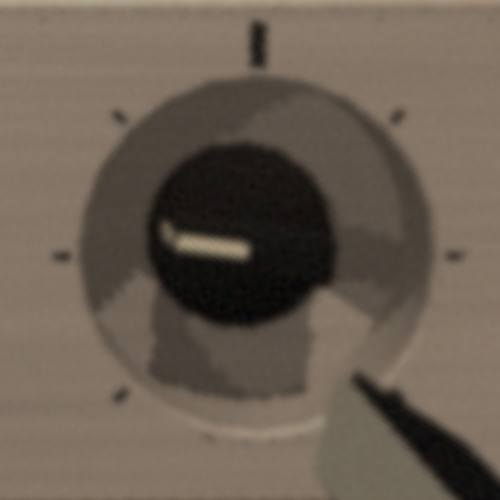

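Rectified view facing the panel: the pointer runs from the centre (248,251) to (173,240), 8° above straight left, so it is 1.43 rad anticlockwise of the long mark at (259,45). Aligning the fingers with the bar.

Call:
move_arm(
  increments=[
    [0.4,-0.11,-0.17,0.2,0,0,0],
    [0.4,-0.11,-0.17,0.2,0,0,0],
    [0.4,-0.11,-0.16,0.2,0,0,0],
    [0.4,0,0,0,0,0,-0.14],
    [0.4,0,0,0,0,0,-0.14],
    [0.4,0,0,0,0,0,-0.14],
    [0.4,0,0,0.5,0,0,0],
    [0.4,0,0,0.5,0,0,0],
    [0.4,0,0,0.4,0,0,0],
    [0.4,0,0,0,0,0,0],
    [0.4,0,0,0,0,0,0],
  ],
)

```text
time_s: 12.1
ee_pos: [0.4388, -0.0729, 0.0924]
eef_rot: [2.538, -0.086, 1.738]
force: [1.0, -0.1, 0.6]
grip_width: 0.0375
grip_force: 0.0
```

```bash
python3 - <<'E'
from goal import *
T,o=pose();print(o['qpos'],o['time_s'],o['force'])
delta(T,*goal(-.017,np.pi-1.426))
E
python3 dial.py d2
```

```text
[-0.532 -0.054  2.3    0.813  0.616 -1.285] 12.1 [ 1.024 -0.081  0.598]
shift units [-0.012  0.005  0.961] turn [-0.002 -0.002 -0.003] goal [ 0.465 -0.066  0.053]
[ 0.439 -0.073  0.093] [-0.532 -0.055  2.3    0.813  0.616 -1.285] 12.15
shift units [-0.004 -0.005 -1.371] turn [-0.001 -0.001  0.422] goal [ 0.401 -0.085  0.149]
```

View pics/d2.png

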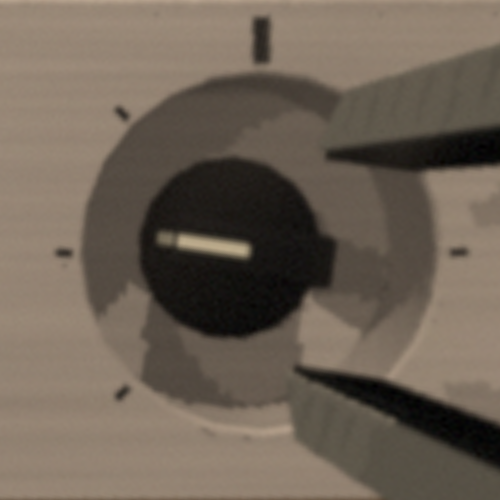

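Bar aligned between the fingers at about 8°, tips at (328,152) and (297,370). Inserting and gripping.

Call:
move_arm(
  increments=[
    [0.4,0,0,0.3,0,0,0],
    [0.4,0,0,0.3,0,0,0],
    [0.4,0,0,0.25,0,0,0],
    [0.4,0,0,0.1,0,0,0],
    [0.4,0,0,0,0,0,0],
    [0.25,0,0,0,0,0,0],
    [0.15,0,0,0,0,0,0],
    [0.05,0,0,0,0,0,0],
    [0.05,0,0,0,0,0,0],
    [0.05,0,0,0,0,0,0],
  ],
  force=12,
)

```text
time_s: 13.15
ee_pos: [0.4649, -0.0654, 0.0535]
eef_rot: [2.537, -0.086, 1.736]
force: [0.4, -0.5, -0.6]
grip_width: 0.0053
grip_force: 0.0
```

```bash
python3 - <<'E'
from goal import *
T,o=pose();print(o['qpos'],o['time_s'],o['force'],o['grip_width'],o['grip_force'])
delta(T,*goal(-.017,np.pi-1.426))
delta(T,*goal(-.017,np.pi))
E
```

```text
[-0.47   0.094  2.277  0.965  0.5   -1.413] 13.15 [ 0.421 -0.485 -0.603] 0.005304524281752001 0.0
shift units [-0.007  0.003  0.012] turn [-0.001 -0.001 -0.004] goal [ 0.465 -0.066  0.053]
shift units [-0.007  0.003  0.012] turn [-0.001  0.     1.422] goal [ 0.465 -0.066  0.053]
```

Nothing gripped: width is 5 mm and force 0. Having a look.

```bash
python3 - <<'E'
from goal import *
p=shot('wrist');T,o=pose();print(proj(p,[goal(0)[1],T[:3,3]]))
c=proj(p,[goal(0)[1]])[0].astype(int);print(c)
x,y=max(c[0]-130,0),max(c[1]-90,0)
w=cv2.resize(p['color'][y:y+200,x:x+260],None,fx=2,fy=2,interpolation=cv2.INTER_CUBIC)
s=shot('scene');c=proj(s,[goal(0)[1]])[0].astype(int)
s=cv2.resize(s['color'][c[1]-45:c[1]+45,c[0]-60:c[0]+60],(267,200),interpolation=cv2.INTER_CUBIC)
w=np.vstack([w,cv2.copyMakeBorder(s,0,0,0,w.shape[1]-267,0)]);cv2.imwrite('pics/w5.png',w)
E
```

```text
[[323.186 238.876]
 [322.92  229.346]]
[323 238]
```

View pics/w5.png

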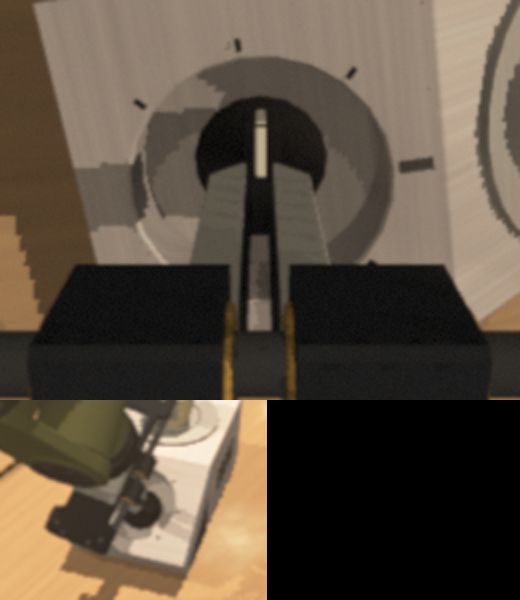

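The fingers (tips at (245,165) and (275,165)) straddle the white line with only a ~6 mm gap. They closed above the 13 mm bar, so the real tips appear to sit about 20 mm short of the nominal TCP. I'll open a little and go deeper in small steps, watching the force.

Call:
move_arm(
  increments=[
    [0.28,0,0,0,0,0,0],
    [0.28,0,0,0,0,0,0],
    [0.28,0,0,0,0,0,0],
    [0.28,0,0,0.04,0,0,0],
    [0.28,0,0,0.04,0,0,0],
    [0.28,0,0,0.03,0,0,0],
    [0.28,0,0,0,0,0,0],
    [0.28,0,0,0,0,0,0],
  ],
)

```text
time_s: 14.05
ee_pos: [0.4679, -0.0644, 0.0488]
eef_rot: [2.537, -0.086, 1.736]
force: [-0.2, 0.2, -0.3]
grip_width: 0.0262
grip_force: 0.0
```

Call:
move_arm(
  increments=[
    [0.28,0,0,0.03,0,0,0],
    [0.28,0,0,0.03,0,0,0],
    [0.28,0,0,0,0,0,0],
    [0.15,0,0,0,0,0,0],
    [0.05,0,0,0,0,0,0],
    [0.05,0,0,0,0,0,0],
    [0.05,0,0,0,0,0,0],
  ],
)

```text
time_s: 14.75
ee_pos: [0.4696, -0.064, 0.0464]
eef_rot: [2.537, -0.086, 1.736]
force: [-0.2, 0.5, -0.3]
grip_width: 0.0049
grip_force: 0.0
```

Confirmed: TCP reads below the skirt with no contact. Opening and continuing deeper.

Call:
move_arm(
  increments=[
    [0.28,0,0,-0.02,0,0,0],
    [0.28,0,0,0,0,0,0],
    [0.28,0,0,0,0,0,0],
    [0.28,0,0,0.06,0,0,0],
    [0.28,0,0,0.06,0,0,0],
    [0.28,0,0,0.06,0,0,0],
    [0.28,0,0,0,0,0,0],
  ],
)

```text
time_s: 15.45
ee_pos: [0.4739, -0.0625, 0.0394]
eef_rot: [2.538, -0.086, 1.736]
force: [-0.0, -0.6, -0.4]
grip_width: 0.0263
grip_force: 0.0
```

Call:
move_arm(
  increments=[
    [0.2,0,0,0,0,0,0],
    [0.05,0,0,0,0,0,0],
    [0.05,0,0,0,0,0,0],
    [0.05,0,0,0,0,0,0],
  ],
)

```text
time_s: 15.85
ee_pos: [0.4743, -0.0627, 0.0402]
eef_rot: [2.536, -0.086, 1.736]
force: [4.6, 2.1, -1.6]
grip_width: 0.0128
grip_force: 12.0
```

Bar gripped at 12.8 mm. Turning clockwise (+tool z) by 1.42 rad.

Call:
move_arm(
  increments=[
    [0.05,0,0,0,0,0,0.06],
    [0.05,0,0,0,0,0,0.1],
    [0.05,0,0,0,0,0,0.12],
    [0.05,0,0,0,0,0,0.12],
    [0.05,0,0,0,0,0,0.12],
    [0.05,0,0,0,0,0,0.12],
    [0.05,0,0,0,0,0,0.12],
    [0.05,0,0,0,0,0,0.12],
    [0.05,0,0,0,0,0,0.12],
    [0.05,0,0,0,0,0,0.12],
    [0.05,0,0,0,0,0,0.12],
    [0.05,0,0,0,0,0,0.1],
    [0.05,0,0,0,0,0,0.08],
    [0.05,0,0,0,0,0,0],
    [0.05,0,0,0,0,0,0],
  ],
)

```text
time_s: 17.35
ee_pos: [0.4753, -0.0635, 0.0408]
eef_rot: [3.139, -0.612, 0.289]
force: [14.6, -0.9, -4.9]
grip_width: 0.0128
grip_force: 12.0
```

```bash
python3 - <<'E'
from goal import *
T,o=pose();print(o['qpos'],o['time_s'],o['force'],o['moment'],o['grip_width'])
delta(T,*goal(-.034,np.pi))
E
```

```text
[-0.45   0.145  2.263  1.03   0.466 -0.049] 17.35 [14.645 -0.919 -4.905] [-0.331 -1.328 -0.54 ] 0.012803343077219479
shift units [-0.025 -0.016  0.023] turn [ 0.002 -0.001  0.001] goal [ 0.475 -0.063  0.039]
```

Call:
move_arm(
  increments=[
    [0.2,0,0,0,0,0,0],
    [0.28,0,0,0,0,0,0],
    [0.3,0,0,0,0,0,0],
    [0.3,0,0,0,0,0,0],
    [0.3,0,0,-0.2,0,0,0],
    [0.3,0,0,-0.3,0,0,0],
    [0.3,0,0,-0.5,0,0,0],
    [0.3,0,0,-0.5,0,0,0],
    [0.3,0,0,-0.5,0,0,0],
    [0.3,0,0,-0.5,0,0,0],
    [0.3,0,0,-0.2,0,0,0],
    [0.3,0,0,0,0,0,0],
    [0.3,0,0,0,0,0,0],
  ],
)

```text
time_s: 18.65
ee_pos: [0.3999, -0.0847, 0.1502]
eef_rot: [3.141, -0.61, 0.289]
force: [-0.7, -0.1, -0.0]
grip_width: 0.0282
grip_force: 0.0
```

```bash
cat > ang.py <<'E'
import sys; sys.argv=['',sys.argv[1]]
exec(open('dial.py').read())
g=cv2.cvtColor(im,cv2.COLOR_BGR2GRAY)
yy,xx=np.mgrid[:S,:S]
m=((g>110)&(np.hypot(xx-250,yy-250)<100)).astype(np.uint8)
n,l,st,ct=cv2.connectedComponentsWithStats(m)
for i in range(1,n):
    if st[i,4]>60:
        pts=np.c_[np.where(l==i)][:,::-1].astype(np.float32)
        vx,vy,x0,y0=cv2.fitLine(pts,cv2.DIST_L2,0,.01,.01).ravel()
        print(st[i],ct[i],'angle from up deg (line)',np.degrees(np.arctan2(vx,-vy)),cv2.minAreaRect(pts)[1],'mean bgr',im[l==i].mean(0))
# long mark in the face plane
F=cv2.warpPerspective(p['color'],H0,(S,S),flags=cv2.INTER_CUBIC);gf=cv2.cvtColor(F,cv2.COLOR_BGR2GRAY)
k=(gf[10:75,200:300]<60).astype(np.uint8);n,l,st,ct=cv2.connectedComponentsWithStats(k)
print('mark',[(st[i],ct[i]+[200,10]) for i in range(1,n) if st[i,4]>40])
print('gray center rows'); print(g[140:260:8,226:276:5])
E
python3 ang.py d3
```

```text
[ 0.4   -0.084  0.15 ] [-0.641 -0.259  2.304  0.675  0.825  0.241] 18.7
shift units [0.007 0.01  0.029] turn [-0.002  0.001 -0.999] goal [ 0.401 -0.085  0.149]
[250 160  11  11  92] [254.815 164.957] angle from up deg (line) 49.49698 (9.899494171142578, 9.899494171142578) mean bgr [101.141 123.772 136.598]
[249 172  13  72 830] [254.633 207.782] angle from up deg (line) 179.6792 (71.0, 12.0) mean bgr [110.406 134.777 148.43 ]
mark [(array([ 49,  13,  12,  43, 483], dtype=int32), array([254.406,  43.76 ]))]
gray center rows
[[ 66  62  63  63  56  50  51  57  60  65]
 [ 25  21  21  18  18  17  14  16  18  21]
 [ 22  22  19  23  35  58  63  46  22  17]
 [ 23  20  26  27  69 127 139  98  41  17]
 [ 22  25  31  35  60 100 109  80  38  28]
 [ 23  26  26  33  76 135 149 109  47  23]
 [ 22  24  25  34  73 135 149 110  49  24]
 [ 23  23  26  33  74 136 149 108  46  21]
 [ 24  27  24  35  76 134 147 109  47  23]
 [ 22  24  24  34  75 136 150 110  48  24]
 [ 26  28  29  34  75 133 148 111  48  25]
 [ 25  24  26  32  75 134 148 110  49  24]
 [ 24  23  26  35  73 130 148 107  50  26]
 [ 24  24  26  27  51  91 102  80  39  28]
 [ 23  27  26  26  26  29  29  29  28  28]]
```

The pointer line is within 0.3° of straight up the slope and points at the long mark (254.6 against 254.4 px). Last check is on the cup and the bystanders.

```bash
python3 - <<'E'
from goal import *
print('plate',toW([.045,0,.104],Q))
for n in('top','scene'):
  p=shot(n)
  for t,z in(('custard_cup',.13),('flour_shaker',.05),('cup_sleeve',.043)):
    for d in ctrl.cut_out(t,p)[:4]:
        r,c=d['centre']; print(n,t,round(d['conf'],2),[int(c),int(r)],onplane(p,(c,r),z),d['mask'].sum(),p['color'][d['mask']].mean(0))
o=pose()[1];print(o['force'],o['joint_vel'],o['time_s'])
E
```

```text
plate [ 0.573 -0.034  0.104]
top custard_cup 0.77 [181, 233] [0.429 0.347 0.13 ] 397 [130.171  75.33   33.791]
top custard_cup 0.72 [338, 173] [ 0.577 -0.028  0.13 ] 476 [111.485 173.004 175.513]
top custard_cup 0.59 [252, 260] [0.368 0.174 0.13 ] 348 [ 40.333 124.043  26.083]
top custard_cup 0.35 [345, 198] [ 0.515 -0.044  0.13 ] 4923 [120.024 136.473 148.923]
top flour_shaker 0.56 [430, 203] [ 0.514 -0.269  0.05 ] 786 [105.27  126.665 138.973]
top cup_sleeve 0.95 [208, 161] [0.624 0.314 0.043] 508 [ 99.1   146.128 155.244]
top cup_sleeve 0.71 [354, 222] [ 0.463 -0.074  0.043] 237 [27.224 31.127 34.612]
top cup_sleeve 0.15 [346, 201] [ 0.519 -0.052  0.043] 4895 [120.263 136.686 149.08 ]
scene custard_cup 0.85 [235, 221] [0.266 0.073 0.13 ] 415 [ 59.793 136.47   76.634]
scene custard_cup 0.54 [205, 181] [0.34  0.248 0.13 ] 318 [140.818  85.994  63.003]
scene custard_cup 0.53 [351, 170] [ 0.597 -0.026  0.13 ] 235 [153.826 229.047 237.826]
scene flour_shaker 0.83 [413, 246] [ 0.514 -0.262  0.05 ] 1215 [116.799 140.218 153.482]
scene flour_shaker 0.67 [346, 219] [ 0.504 -0.075  0.05 ] 3589 [136.646 156.992 176.227]
scene cup_sleeve 0.79 [267, 149] [0.649 0.318 0.043] 278 [104.644 152.644 173.95 ]
[ 0.041  0.234 -1.016] [-0.002 -0.002 -0.     0.    -0.002 -0.   ] 19.1
```

```bash
python3 -c "
from h import *
print(ctrl.hand_in())"
```

```text
the job is handed in; nothing more can be done
None
```

I've handed the job in: the yellow filled cup stands upright within about 2 mm of the plate's middle, the dial's pointer is within 0.3° of the long mark, the shaker and the cup stack show no sign of having moved, and it took about 19 s.

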